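# Set the honey line's valves for the one waiting jar

## Robot

A 7-joint arm with a two-finger parallel gripper is mounted at the origin on the work surface. World frame = base frame: x ahead of the robot, y to its left, z up, the work surface at z = 0. Lengths are in m, angles in degrees, forces in N, time in s.
With the tool pointing down it reaches from about 0.375 to 0.925 m from the base axis. Payload 3.1 kg.
Tool frame: the origin (TCP) lies at the very end of the fingers, on their centre line; the grasp point (between the pads) lies 19 mm behind it; z points along the fingers, y is the line along which they close (so a half turn about z gives the same grasp; the last joint's range is limited). The gripper opens to 85 mm and grips with 20 to 120 N. Pads are 22 mm wide; open, the fingers measure 114 mm over their backs; the gripper's body (76 mm by 85 mm) begins 54 mm behind the grasp point. The pads swing forward as they close: fully open they stand 13 mm farther back than shut.
Start: joints at [67.85, 21.939, 2.515, 91.553, -1.026, 66.532, -2.859], TCP at [0.185, -0.623, 0.231] pointing down, gripper open.
Joint ranges: [-149.38, 149.38], [-23.57, 123.04], [-84.95, 90], [0, 143.3], [-89.99, 269.99], [3.08, 112.72], [-163.45, 163.45]. Speed limits (degrees/s): [159.86, 159.86, 180, 180, 180, 180, 180].

## Interface

Orientations are given as [roll, pitch, yaw] about the fixed x, y, z axes, in that order (R = Rz(yaw) Ry(pitch) Rx(roll)).
In Python, from workcell import status, read_camera, get_calibration, order gives the robot as it stands.
- The arm moves only by the shell command python3 -m crank 'ROWS' [OPENING] [FORCE]. ROWS is JSON, a list of rows, each a list of 4 numbers: the shift along the tool's x, y, z scaled (see below), then the turn about the tool's z scaled (see below). In form: [[tx, ty, tz, yaw], ...]. A call has 1 to 8 rows; each row shifts and turns the commanded pose from where the row before left it, along the tool's axes as they then stand; what a row does not reach is not made up. The controller multiplies each number of a shift by 0.02 m and each number of a turn by 0.15 rad. A row lasts 1/8 s, in which the tool goes at most 62.5 mm and 10.7 degrees, less where a joint would pass 70% of its speed; a pose out of reach is approached as far as the arm can. A call with a number of a shift or a turn outside -1 to 1 is refused whole. A call with a gripper value outside its range is refused whole. OPENING is the closure, from 0 (fully open) to 1 (shut), set as the call begins (- or left out, the last holds). The fingers move at their own pace and stop on an object; FORCE is the grip in N (left out, the last holds). Time passes only in rows, so rows that do not move let the fingers close. It gives the time, the measured TCP pose, the force, the opening and the grip force at its end, in the units of the state.
- status.get_obs(): the state, without advancing time (a new reading comes with each control period).
- read_camera(name): name is "scene" or "side" or "wrist"; returns the picture (384x512x3 uint8, red, green, blue); there is no depth.
- get_calibration(name): a dict with "K" (3x3 intrinsics, pixels), "world_from_camera" (4x4, takes a point from camera to world coordinates). Camera axes: x right, y up, looking along -z (the intrinsics and any distortion apply to the point x, -y, -z); pixel columns grow to the right and rows downward; lengths in m; the calibration is good to about 2 mm. A picture is of the moment at which its call begins: read the wrist's pose just before it. get_calibration takes no time and is no camera call; for the wrist camera it gives the pose at the moment of the call.
- order.job_done(): hands the job in; it is judged then, once.
The state is a dict: "time_s": time; "qpos": joint angles; "qvel": joint speeds; "effort": joint torques, N m; "eef_pos": TCP position; "eef_rot": TCP orientation; "contact_force": force on the tool from outside, world axes, zero at the start; "torque": the same for the moment, N m; "width": finger opening in m; "grip_force": force on a finger pad.
Only numpy, scipy, OpenCV 4.12 (cv2) and the standard library are available. Lean on these libraries where they do the work, as an engineer would, in place of code of your own. Each camera call takes 0.05 s, during which the arm holds its last target. There are 200 camera calls.

## Task

Get the honey filling line ready, so that only the nozzle above the empty jar will run when the tank is opened: push the lever of the valve that was left open round until it is fully shut (across its pipe), and push the lever of the valve above the empty jar round until it is fully open (along its pipe). Push the levers with one finger or the closed fingertips, never taking a lever between the fingers; leave the third valve shut and all the jars standing where they are.

Things in the scene. Friction and masses are not known exactly. Their poses are not given: they have to be found in the camera images.
- lever_bare (a joint): lever of the valve that starts open (no jar under its nozzle), with a blue sleeve, swinging level. 0 = fully shut (across its pipe, pointing to +y of valve_bare); 1.571 rad = fully open (along its pipe, pointing to its -x, over the nozzle); counter-clockwise from above as it opens. Hard stops at both ends; stiff (0.5 N m, about 5 N at the sleeve); stays where left
- valve_bare (a point): point on the vertical turning axis of the valve that starts open (no jar under its nozzle), at mid-height of the lever's sleeve (258 mm above the table). It does not turn with the lever: -x runs along the pipe towards the nozzle, +y is where the lever points when shut, z is up
- grip_bare (a point): mid-thickness of the blue lever sleeve of the valve that starts open (no jar under its nozzle), 100 mm out from the turning axis; +y runs outwards along the lever, z up. Sleeve 24 mm wide (x), 12 mm thick (z), from 55 to 140 mm from the axis. Free space under the sleeve: fixed parts reach at most 214 mm above the table, 223 mm within 32 mm of an axis
- nozzle_bare (a point): centre of the lower mouth (27 mm wide, 125 mm above the table) of the nozzle of the valve that starts open (no jar under its nozzle), 85 mm in front of the valve's axis
- lever_jar (a joint): lever of the shut valve with the empty jar under its nozzle, with a blue sleeve, swinging level. 0 = fully shut (across its pipe, pointing to +y of valve_jar); 1.571 rad = fully open (along its pipe, pointing to its -x, over the nozzle); counter-clockwise from above as it opens. Hard stops at both ends; stiff (0.5 N m, about 5 N at the sleeve); stays where left
- valve_jar (a point): point on the vertical turning axis of the shut valve with the empty jar under its nozzle, at mid-height of the lever's sleeve (258 mm above the table). It does not turn with the lever: -x runs along the pipe towards the nozzle, +y is where the lever points when shut, z is up
- grip_jar (a point): mid-thickness of the blue lever sleeve of the shut valve with the empty jar under its nozzle, 100 mm out from the turning axis; +y runs outwards along the lever, z up. Sleeve 24 mm wide (x), 12 mm thick (z), from 55 to 140 mm from the axis. Free space under the sleeve: fixed parts reach at most 214 mm above the table, 223 mm within 32 mm of an axis
- nozzle_jar (a point): centre of the lower mouth (27 mm wide, 125 mm above the table) of the nozzle of the shut valve with the empty jar under its nozzle, 85 mm in front of the valve's axis
- lever_idle (a joint): lever of the shut valve with no jar under its nozzle, with a blue sleeve, swinging level. 0 = fully shut (across its pipe, pointing to +y of valve_idle); 1.571 rad = fully open (along its pipe, pointing to its -x, over the nozzle); counter-clockwise from above as it opens. Hard stops at both ends; stiff (0.5 N m, about 5 N at the sleeve); stays where left
- valve_idle (a point): point on the vertical turning axis of the shut valve with no jar under its nozzle, at mid-height of the lever's sleeve (258 mm above the table). It does not turn with the lever: -x runs along the pipe towards the nozzle, +y is where the lever points when shut, z is up
- grip_idle (a point): mid-thickness of the blue lever sleeve of the shut valve with no jar under its nozzle, 100 mm out from the turning axis; +y runs outwards along the lever, z up. Sleeve 24 mm wide (x), 12 mm thick (z), from 55 to 140 mm from the axis. Free space under the sleeve: fixed parts reach at most 214 mm above the table, 223 mm within 32 mm of an axis
- nozzle_idle (a point): centre of the lower mouth (27 mm wide, 125 mm above the table) of the nozzle of the shut valve with no jar under its nozzle, 85 mm in front of the valve's axis
- jar: empty open glass jar, 70 mm wide, 105 mm tall, standing on the 4 mm black drip mat under one of the three nozzles; origin at the centre of its underside, z up
- packed_jar_left: packed amber jar with a gold lid, 70 mm wide, 105 mm tall, standing on the table left of the outlets; origin at the centre of its underside, z up
- packed_jar_right: packed amber jar with a gold lid, 70 mm wide, 105 mm tall, standing on the table right of the outlets; origin at the centre of its underside, z up
Not all that is in view belongs to the job. There is more than one size of the jar; the job needs the middle-sized.

How it is judged:
By the outcome, as a careful person would: the job done as asked, in the order asked, and still so for the second after the job is handed in, with the robot touching nothing.
It also fails if it takes over 58 s, if anything falls off the work surface, if the arm or the gripper's body presses on something with over 40 N, if the wrist force passes 120 N, or if a joint passes its speed limit or range.

## Working session

There is one attempt and no reset: what is moved stays moved. The work goes in short steps, Python scripts to look and compute and a shell command to move; the robot and the scene stay as the last step left them, time stands still between calls to the robot, and variables do not carry over. Pictures are saved under pics/ and viewed, at most 10 in all, crops included, and the job is handed in when it is done.

```bash
mkdir -p pics
python3 - <<'E'
from workcell import status, read_camera, get_calibration
import cv2
o=status.get_obs(); print({k:o[k] for k in('time_s','eef_pos','eef_rot','width','contact_force')})
for n in('scene','side'):
    cv2.imwrite(f'pics/{n}0.png',read_camera(n)[:,:,::-1]); c=get_calibration(n); print(n,c)
E
```

```text
{'time_s': 0.0, 'eef_pos': array([ 0.18484062, -0.62215655,  0.2298692 ]), 'eef_rot': array([-1.79847156e+02,  7.40640650e-03,  1.65512767e+01]), 'width': 0.0858745585514295, 'contact_force': array([-0.03388096,  0.35990047,  0.0616647 ])}
scene {'K': array([[407.20384413,   0.        , 254.54450824],
       [  0.        , 407.20384413, 187.64401435],
       [  0.        ,   0.        ,   1.        ]]), 'world_from_camera': array([[-0.5433982 , -0.70079042,  0.46218091,  0.9735963 ],
       [ 0.8393284 , -0.44325606,  0.31472512,  0.308579  ],
       [-0.01569186,  0.55894262,  0.82905784,  1.08040156],
       [ 0.        ,  0.        ,  0.        ,  1.        ]])}
side {'K': array([[354.15741595,   0.        , 258.16066461],
       [  0.        , 354.15741595, 189.79917329],
       [  0.        ,   0.        ,   1.        ]]), 'world_from_camera': array([[-0.74028682,  0.38097069, -0.55392848, -0.13346012],
       [-0.67209949, -0.39970824,  0.62331019,  0.69116751],
       [ 0.01605313,  0.83372337,  0.55194895,  0.80358856],
       [ 0.        ,  0.        ,  0.        ,  1.        ]])}
```

View pics/scene0.png

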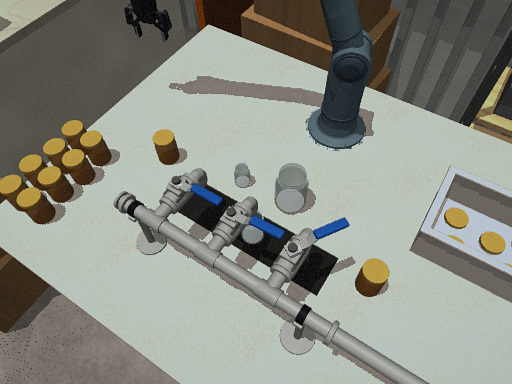

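View pics/side0.png

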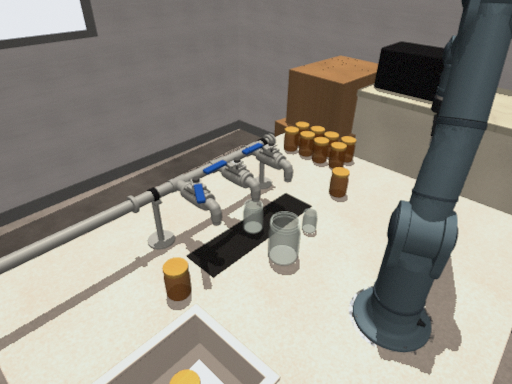

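The scene view shows three valves with blue levers at about (206,195), (266,228) and (331,229). The first two lie across their pipes (shut), and the third points along its pipe over the nozzle, so it is the open "bare" one. Three glass jars are in view: small (242,175), large (291,188), and a middle-sized one on the mat under the middle nozzle (253,232). I'll measure the levers and confirm with one crop.

```bash
cat > h.py <<'E'
import numpy as np, cv2
from workcell import status, read_camera, get_calibration
def ray(c,u,v):
    d=np.linalg.inv(c['K'])@[u,v,1]; d=np.array([d[0],-d[1],-d[2]])
    T=c['world_from_camera']; return T[:3,3],T[:3,:3]@d
def onz(c,u,v,z):
    o,d=ray(c,u,v); return o+d*(z-o[2])/d[2]
def levers(n,z=0.261):
    im=read_camera(n); c=get_calibration(n)
    h=cv2.cvtColor(im,cv2.COLOR_RGB2HSV)
    m=cv2.inRange(h,(105,150,50),(125,255,255))
    N,L,S,C=cv2.connectedComponentsWithStats(m)
    for i in range(1,N):
        if S[i,4]<40: continue
        v,u=np.nonzero(L==i)
        P=np.array([onz(c,a,b,z)[:2] for a,b in zip(u,v)])
        r=cv2.minAreaRect((P*1000).astype(np.float32))
        w=np.linalg.svd(P-P.mean(0),full_matrices=False)[2][0]
        print(n,C[i].round(),S[i,4],'ctr',P.mean(0).round(3),'rect',np.round(r[0],0),np.round(r[1],0),'ang',np.degrees(np.arctan2(w[1],w[0])).round(1))
    return im,c
E
python3 - <<'E'
from h import *
im,c=levers('scene'); levers('side')
cv2.imwrite('pics/crop.png',cv2.resize(im[140:300,150:370,::-1],None,fx=3.5,fy=3.5,interpolation=cv2.INTER_CUBIC))
E
```

```text
scene [206. 194.] 314 ctr [ 0.595 -0.09 ] rect [595. -91.] [85. 26.] ang 89.7
scene [267. 227.] 374 ctr [0.593 0.079] rect [593.  78.] [26. 85.] ang 91.9
scene [331. 228.] 336 ctr [0.517 0.203] rect [517. 204.] [23. 84.] ang -32.9
side [252. 148.] 96 ctr [ 0.597 -0.094] rect [597. -96.] [88. 30.] ang 90.5
side [214. 167.] 128 ctr [0.594 0.077] rect [594.  75.] [27. 88.] ang 94.3
side [199. 193.] 148 ctr [0.517 0.202] rect [518. 201.] [22. 91.] ang 146.7
```

View pics/crop.png

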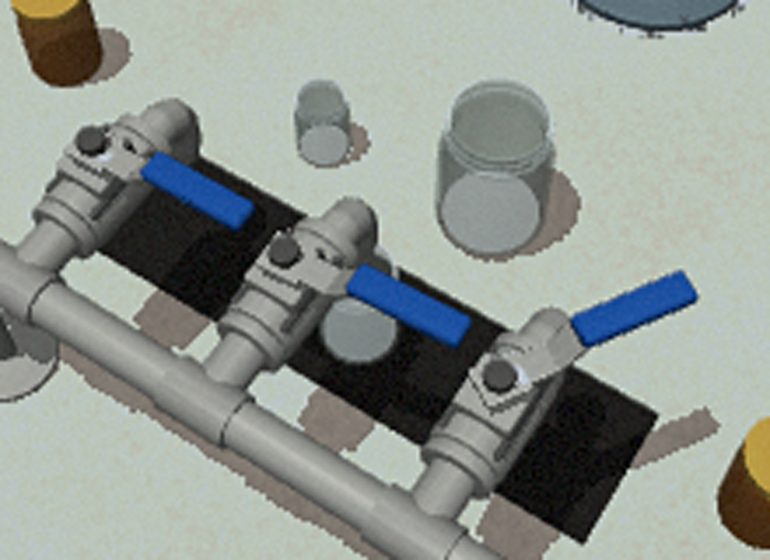

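The crop confirms it. The middle-sized jar stands on the mat under the middle nozzle. The right-hand lever (blue, crop (635,310)) is swung open, and the middle and left levers are across their pipes.

Estimated axes are idle (0.595,-0.188), jar (0.597,-0.019) and bare (0.598,0.150). The bare lever is at a world angle of about 147°. I'll rise, close the fingers and square the tool to the world axes.

```bash
python3 -m crank '[[0,0,-1,0.963],[0,0,-1,0.963],[0,0,-1,0],[0,0,-1,0],[0,0,-1,0],[0,0,-1,0],[0,0,0,0]]' 1 40
```

```text
time_s: 1.08
eef_pos: [0.1854, -0.6243, 0.3541]
eef_rot: [179.7, -0.1, 0.1]
contact_force: [-0.4, 0.5, 0.4]
width: 0.0002
grip_force: 0.0
```

```bash
python3 -m crank '[[1,-1,0,0],[1,-1,0,0],[1,-1,0,0],[1,-1,0,0],[1,-1,0,0],[1,-1,0,0],[1,-1,0,0],[1,-1,0,0]]' && python3 -m crank '[[1,-1,0,0],[1,-1,0,0],[1,-1,0,0],[1,-1,0,0],[0,-1,0,0],[0,-1,0,0],[0,-1,0,0],[0,-1,0,0]]'
```

```text
time_s: 2.08
eef_pos: [0.3453, -0.4619, 0.3501]
eef_rot: [-179.9, 0.1, 0.0]
contact_force: [0.0, -0.4, -0.2]
width: 0.0
grip_force: 0.0
time_s: 3.08
eef_pos: [0.4245, -0.3022, 0.3514]
eef_rot: [180.0, -0.0, -0.1]
contact_force: [0.2, 0.4, 0.2]
width: 0.0
grip_force: 0.0
```

```bash
python3 -m crank '[[0,-1,0,0],[0,-1,0,0],[0,-1,0,0],[0,-1,0,0],[0,-1,0,0],[0,-1,0,0],[0,-1,0,0],[0,-1,0,0]]' && python3 -m crank '[[0,-1,0,0],[0,-1,0,0],[0,-1,0,0],[0,-1,0,0],[0,-1,0,0],[0,-1,0,0],[0,-1,0,0],[0,-1,0,0]]'
```

```text
time_s: 4.08
eef_pos: [0.4252, -0.1418, 0.3513]
eef_rot: [180.0, -0.0, -0.0]
contact_force: [-0.1, 0.4, 0.1]
width: 0.0001
grip_force: 0.0
time_s: 5.08
eef_pos: [0.425, 0.0182, 0.3513]
eef_rot: [180.0, -0.0, 0.0]
contact_force: [0.1, -0.9, 0.1]
width: -0.0001
grip_force: 0.0
```

```bash
python3 -m crank '[[0.42,-0.97,0,0],[0.42,-0.97,0,0],[0.42,-0.97,0,0],[0.42,-0.97,0,0],[0.42,-0.97,0,0],[0.42,-0.97,0,0],[0.42,-0.97,0,0],[0.42,-0.97,0,0]]' && python3 -m crank '[[0,0,1,0],[0,0,1,0],[0,0,0.5,0],[0,0,0,0]]'
python3 - <<'E'
from h import *
im,c=levers('side'); im2,c=levers('scene')
a=cv2.resize(im[110:270,130:350,::-1],None,fx=1.8,fy=1.8); b=cv2.resize(im2[140:300,200:420,::-1],None,fx=1.8,fy=1.8)
cv2.imwrite('pics/a.png',np.hstack([a,b]))
E
```

```text
time_s: 6.08
eef_pos: [0.4923, 0.1733, 0.3513]
eef_rot: [-180.0, 0.0, -0.0]
contact_force: [0.4, 0.6, 0.3]
width: -0.0002
grip_force: 0.0
time_s: 6.58
eef_pos: [0.4918, 0.1721, 0.3006]
eef_rot: [180.0, 0.1, -0.0]
contact_force: [-0.0, 0.3, -0.0]
width: -0.0001
grip_force: 0.0
side [252. 148.] 96 ctr [ 0.597 -0.094] rect [597. -96.] [89. 31.] ang 90.9
side [199. 193.] 146 ctr [0.517 0.202] rect [518. 201.] [22. 90.] ang 146.6
scene [206. 194.] 317 ctr [ 0.595 -0.09 ] rect [595. -91.] [85. 26.] ang 89.7
scene [267. 227.] 374 ctr [0.593 0.079] rect [593.  78.] [26. 85.] ang 91.9
scene [331. 228.] 336 ctr [0.517 0.203] rect [517. 204.] [23. 84.] ang -32.9
```

View pics/a.png

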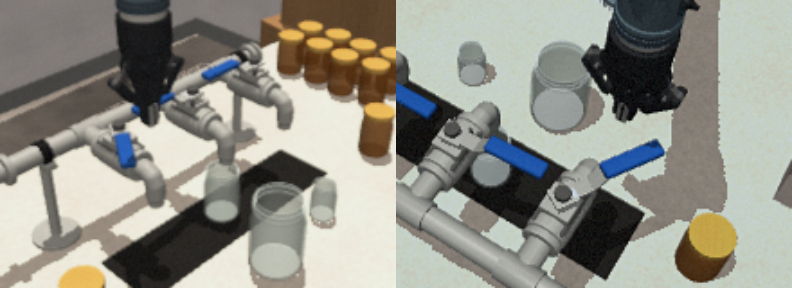

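```bash
python3 -m crank '[[0,0,1,0],[0,0,1,0],[0,0,1,0],[0,0,0,0]]' && python3 -m crank '[[0.28,-0.35,0,0],[0.23,-0.48,0,0],[0.23,-0.48,0,0],[0.23,-0.48,0,0],[0.45,-0.45,0,0],[0.45,-0.45,0,0],[0.45,-0.45,0,0],[0,0,0,0]]'
```

```text
time_s: 7.18
eef_pos: [0.4918, 0.1717, 0.2407]
eef_rot: [180.0, 0.1, -0.0]
contact_force: [0.5, -0.8, -0.3]
width: 0.0001
grip_force: 0.0
time_s: 8.18
eef_pos: [0.5389, 0.2344, 0.2409]
eef_rot: [179.9, 0.1, -0.1]
contact_force: [-1.5, -2.6, -1.2]
width: -0.0002
grip_force: 1.2
```

```bash
python3 -m crank '[[0.44,-0.19,0,0],[0.44,-0.19,0,0],[0.44,-0.19,0,0],[0.35,-0.1,0,0],[0.1,0,0,0],[0,0,0,0]]'; python3 -c "
from h import *
levers('scene')"
```

```text
time_s: 8.93
eef_pos: [0.5726, 0.2481, 0.2406]
eef_rot: [179.9, 0.2, 0.0]
contact_force: [-4.4, -3.3, -0.5]
width: -0.0001
grip_force: 1.9
scene [206. 194.] 317 ctr [ 0.595 -0.09 ] rect [595. -91.] [85. 26.] ang 89.8
scene [267. 227.] 372 ctr [0.593 0.08 ] rect [593.  79.] [26. 85.] ang 91.4
scene [333. 265.] 428 ctr [0.595 0.248] rect [595. 248.] [26. 84.] ang 91.5
```

Almost there; now I'll press gently until the stop answers.

```bash
for i in 1 2; do python3 -m crank '[[0.12,0,0,0],[0,0,0,0]]' | grep -E 'eef_pos|contact'; done
```

```text
eef_pos: [0.575, 0.2485, 0.2407]
contact_force: [-4.0, -2.5, -2.3]
eef_pos: [0.5767, 0.2488, 0.2407]
contact_force: [-5.3, -1.9, -1.4]
```

```bash
for i in 1 2 3; do python3 -m crank '[[0.12,0,0,0],[0,0,0,0]]' | grep -E 'eef_pos|contact'; done
```

```text
eef_pos: [0.5767, 0.2488, 0.2407]
contact_force: [-10.2, -3.9, 2.2]
eef_pos: [0.5767, 0.2487, 0.2407]
contact_force: [-15.0, -5.8, 4.9]
eef_pos: [0.5767, 0.2487, 0.2407]
contact_force: [-19.5, -6.6, 8.5]
```

Hard stop reached: force rises with no motion. I'll back off, rise and go to the far (+x) side of the jar valve's lever.

```bash
python3 -m crank '[[-1,0,0,0],[-1,0,0,0],[0,0,-1,0],[0,0,-1,0],[0,0,-1,0],[0,0,-1,0],[0,0,-1,0]]' && python3 -m crank '[[0.53,1,0,0],[0.53,1,0,0],[0.53,1,0,0],[0.53,1,0,0],[0.53,1,0,0],[0.53,1,0,0],[0.53,1,0,0],[0.53,1,0,0]]'; python3 -m crank '[[0,0.4,0,0],[0,0,0,0]]'; python3 -c "
from h import *
levers('scene');levers('side')"
```

```text
time_s: 11.1
eef_pos: [0.5467, 0.2483, 0.343]
eef_rot: [-180.0, -0.0, -0.0]
contact_force: [0.2, 0.8, -0.1]
width: -0.0003
grip_force: 0.0
time_s: 12.1
eef_pos: [0.6317, 0.0869, 0.3412]
eef_rot: [-180.0, 0.0, -0.0]
contact_force: [0.5, 0.3, -0.5]
width: 0.0002
grip_force: 0.0
time_s: 12.35
eef_pos: [0.6309, 0.0796, 0.3411]
eef_rot: [-180.0, 0.0, -0.1]
contact_force: [-0.5, -1.4, -0.2]
width: -0.0002
grip_force: 0.0
scene [206. 194.] 316 ctr [ 0.595 -0.09 ] rect [595. -91.] [85. 26.] ang 89.7
scene [270. 229.] 273 ctr [0.593 0.089] rect [593.  79.] [26. 84.] ang 96.8
scene [332. 267.] 433 ctr [0.599 0.248] rect [599. 248.] [84. 26.] ang 89.1
side [252. 148.] 95 ctr [ 0.597 -0.094] rect [597. -96.] [88. 30.] ang 90.3
side [214. 167.] 118 ctr [0.594 0.077] rect [593.  75.] [25. 88.] ang 94.0
side [166. 188.] 184 ctr [0.601 0.249] rect [600. 246.] [85. 35.] ang 90.7
```

```bash
python3 -m crank '[[0,0,1,0],[0,0,1,0],[0,0,1,0],[0,0,1,0],[0,0,1,0],[0,0,0,0]]' && python3 -m crank '[[-0.65,-0.05,0,0],[-0.74,-0.08,0,0],[-0.74,-0.08,0,0],[-0.83,0.18,0,0],[-0.83,0.18,0,0],[-0.75,0.49,0,0],[-0.75,0.49,0,0],[0,0,0,0]]'
```

```text
time_s: 13.2
eef_pos: [0.6294, 0.0797, 0.2384]
eef_rot: [180.0, 0.3, -0.0]
contact_force: [0.0, -0.6, -0.5]
width: 0.0003
grip_force: 0.0
time_s: 14.2
eef_pos: [0.5268, 0.0585, 0.2443]
eef_rot: [-180.0, -0.4, -0.0]
contact_force: [2.9, 2.3, 1.4]
width: 0.0002
grip_force: 1.3
```

```bash
python3 -m crank '[[-0.44,0.55,0,0],[-0.44,0.55,0,0],[-0.28,0.69,0,0],[-0.28,0.5,0,0],[0,0,0,0]]'; python3 -c "
from h import *
levers('scene')"
```

```text
time_s: 14.82
eef_pos: [0.4968, 0.0136, 0.2425]
eef_rot: [-179.9, -0.1, 0.0]
contact_force: [1.9, 2.7, 1.3]
width: 0.0001
grip_force: 1.6
scene [251. 186.] 166 ctr [ 0.517 -0.014] rect [516. -14.] [23. 53.] ang -0.0
scene [206. 194.] 316 ctr [ 0.595 -0.09 ] rect [595. -91.] [85. 26.] ang 89.8
scene [332. 267.] 433 ctr [0.599 0.248] rect [599. 248.] [84. 26.] ang 89.1
```

```bash
for i in 1 2 3 4 5; do python3 -m crank '[[0,0.12,0,0],[0,0,0,0]]' | grep -E 'eef_pos|contact'; done
```

```text
eef_pos: [0.496, 0.0108, 0.2414]
contact_force: [0.8, 4.8, 3.4]
eef_pos: [0.4957, 0.0077, 0.241]
contact_force: [-1.4, 5.1, 4.4]
eef_pos: [0.4957, 0.0074, 0.2411]
contact_force: [-1.3, 7.5, 2.8]
eef_pos: [0.4956, 0.0073, 0.2411]
contact_force: [-0.5, 10.8, 3.3]
eef_pos: [0.4956, 0.0073, 0.2412]
contact_force: [-0.6, 14.5, 2.1]
```

Stop reached. I'll back off in +y, rise clear and check.

```bash
python3 -m crank '[[0,0,0,0],[0,-1,0,0],[0,-1,0,0],[0,0,-1,0],[0,0,-1,0],[0,0,-1,0],[0,0,-1,0],[0,0,-1,0]]' && python3 -m crank '[[-1,0,0,0],[-1,0,0,0],[-1,0,0,0],[-1,0,0,0],[0,0,0,0],[0,0,0,0]]'
python3 - <<'E'
from h import *
im,c=levers('scene'); levers('side')
cv2.imwrite('pics/end.png',cv2.resize(im[110:310,140:400,::-1],None,fx=2.5,fy=2.5))
E
```

```text
time_s: 17.12
eef_pos: [0.4953, 0.0367, 0.3403]
eef_rot: [179.8, 0.2, -0.2]
contact_force: [0.2, 0.4, 0.3]
width: -0.0002
grip_force: 0.0
time_s: 17.88
eef_pos: [0.4164, 0.0385, 0.3408]
eef_rot: [179.9, 0.0, -0.1]
contact_force: [-0.4, -0.5, 0.2]
width: 0.0004
grip_force: 0.0
scene [253. 180.] 270 ctr [ 0.5   -0.018] rect [500. -18.] [23. 85.] ang -0.6
scene [206. 194.] 318 ctr [ 0.595 -0.09 ] rect [595. -91.] [26. 85.] ang 90.0
scene [332. 267.] 433 ctr [0.599 0.248] rect [599. 248.] [84. 26.] ang 89.1
side [251. 149.] 89 ctr [ 0.597 -0.09 ] rect [597. -91.] [79. 31.] ang 91.3
side [259. 166.] 114 ctr [ 0.5   -0.021] rect [501. -22.] [84. 28.] ang 178.4
side [166. 188.] 185 ctr [0.601 0.249] rect [603. 246.] [34. 88.] ang 91.2
```

View pics/end.png

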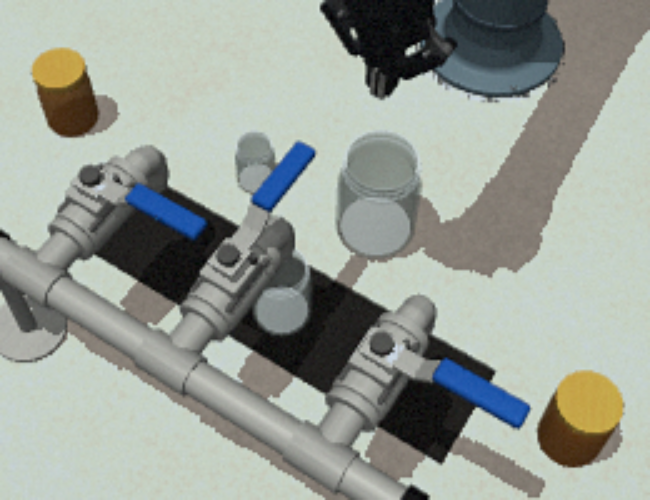

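The middle lever (crop (285,175)) now lies along its pipe. The right lever (480,390) is across its pipe, the left lever is unchanged, and the jars are where they were. The arm is clear, so I'll hand in.

```bash
python3 -c "
from workcell import order; print(order.job_done())"
```

```text
the job is handed in; nothing more can be done
None
```

The job is handed in at about 18 s of the 58 s: the valve that was left open was pushed shut first, then the valve above the empty jar fully open, each to its hard stop; the third valve is still shut, and the jars look unmoved in the final picture.

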